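# Clamp a phone chassis in the test jig, run the test, release it

## Task

Test the phone chassis that lies in the bench test jig: push the jig's red clamp handle all the way down until the clamp has snapped over centre and stays locked on the chassis by itself. With the clamp locked, press the green key (power) fully down and let it come up, then press the blue key (run test) fully down and let it come up; leave the red key (abort) alone. Then push down the clamp's yellow release lever so that the clamp springs fully open and the chassis is free, still lying in its place in the jig; do not disturb the things around the jig.

Things in the scene. Friction and masses are not known exactly. Their poses are not given: they have to be found in the camera images.
- jig: test jig, a grey box 160 x 250 x 36 mm fixed to the worktop. Origin on the worktop; +z up, +y toward the side where the clamp handle points, +x away from the robot. Box: x -80 to 80, y -162 to 88 mm. On it the steel clamp stand (x +-25, y -18 to 86, up to z = 95 mm), the carrier with the chassis (centre 0, -66), the key row at y = -134. The clamp moves in the plane x = 0
- clamp_hinge (a point): hinge point of the clamp handle, at x = 0, y = 58, z = 88 mm of the jig; the hinge axis is the jig's x axis; axes as the jig's. (Room: a cable hangs down the left post at about x = 0.60, y = 0.37 m of the world, and a shelf edge starts at x = 0.62, z = 0.60 m: keep the hand and wrist clear)
- handle_grip (a point): point on the top face of the red grip, 110 mm from clamp_hinge along the handle and 7 mm above its middle line. Grip 22 mm wide, 14 thick, from 62 to 130 mm from the hinge. Open, the handle rises toward the jig's +y at 0.92 rad above level (grip point at y = 119, z = 180 mm); locked, it is level (y = 168, z = 95 mm). Site y axis: along the handle to its tip; z: out of the top face
- clamp_handle (a joint): angle of the clamp handle, rad: 0 fully open (a light spring returns it there), grows as it is pushed down. From about 0.5 the feet press on the chassis and the push stiffens, to about 3 N at the grip; 0.80 is dead centre, past which it snaps on to 0.92, locked at its stop, where it stays by itself. The arm swings down by some 0.55 rad
- lever_tab (a point): middle of the top face of the flat thumb tab (20 x 22 mm) of the yellow release lever, which is hinged on the handle 52 mm from the tab and moves with it. With the clamp locked the tab stands above the clamp stand at about y = 52, z = 112 mm of the jig and has about 12 mm of room to go down
- release_lever (a joint): angle of the release lever against the handle, rad: 0 at rest (spring return), to 0.35 as the tab is pushed down. With the clamp locked its heel meets a pin after 0.01 rad; at about 6 N on the tab it lifts the handle, and after 3 to 7 mm of tab travel the clamp trips past centre: the handle flies up to open, the arm rises
- feet_mid (a point): middle between the undersides of the two rubber feet, 135 mm apart along the jig's x, on the cross bar (148 mm long) of the clamp arm. Open: at about y = -65, z = 89 mm of the jig; locked: at about y = -66, z = 53 mm, on the two short end rims of the chassis
- chassis: black phone chassis with its battery, 140 x 72 x 8 mm, loose, lying on the sprung carrier between white locators with 1.5 to 2 mm of play. Origin at the middle of its underside, x along its length (along the jig's x axis), z up. Its underside is at z = 48 mm when free, at about 45 mm when the clamp is locked
- key_green_top (a point): top of the green power key (round, 20 mm across, travel 5 mm straight down, 1.5 N to start, 5 N fully down, springs back), 57 mm above the worktop. The three keys stand 45 mm apart at x = -45, 0 and 45, y = -134 mm of the jig; which colour stands where varies
- key_blue_top (a point): top of the blue run-test key, the same kind as the green one
- key_red_top (a point): top of the red abort key, the same kind as the green one, not to be pressed
- key_green (a joint): travel of the green key in m, 0 up, 0.005 fully down
- key_blue (a joint): travel of the blue key in m, 0 up, 0.005 fully down
- key_red (a joint): travel of the red key in m, 0 up, 0.005 fully down
- suction_cup: bystander: black suction cup with a stem, 56 mm across, 64 mm high, loose; origin at the centre of its underside
- bit_driver: bystander: black precision screwdriver, 128 mm, loose; origin at the centre of its underside
- flux_tin: bystander: round tan tin, 48 mm across, 22 mm high, loose; origin at the centre of its underside
- screw_dish: bystander: steel dish of tiny screws, 59 mm across, 11 mm high, loose; origin at the centre of its underside
- yellow_scraper: bystander: yellow-handled scraper, 136 mm, loose; origin at the centre of its underside

How it is judged:
On the way, in this order (a step that is already met when the one before it is completed fails the run):
1. the clamp is locked over centre and presses the chassis down (value of joint clamp_handle above 0.87 rad and z of chassis in the frame of jig below 0.0465 m), for 0.3 s.
2. the green key is pressed down alone with the clamp locked (value of joint clamp_handle above 0.87 rad and value of joint key_green above 0.0035 m and value of joint key_blue below 0.001 m), for 0.04 s.
3. the green key is up again and the blue key is pressed down with the clamp locked (value of joint clamp_handle above 0.87 rad and value of joint key_blue above 0.0035 m and value of joint key_green below 0.001 m), for 0.04 s.
4. the release lever is pushed down and lifts the handle off its lock (value of joint release_lever above 0.03 rad and value of joint clamp_handle above 0.6 rad and value of joint key_blue below 0.001 m).
5. the clamp has sprung open (value of joint clamp_handle below 0.15 rad), for 0.2 s.
At the end, for the whole second after the job is handed in: the clamp is open (handle within 0.12 rad of fully open), lever and all keys are back up, the chassis lies at rest on the raised carrier between its locators (within 4 mm of its middle, underside 47 to 49.5 mm up, tilt under 0.03 rad) (value of joint clamp_handle below 0.12 rad and value of joint release_lever below 0.05 rad and value of joint each of key_green, key_blue, key_red below 0.001 m and x of chassis in the frame of jig between -0.004 and 0.004 m and y of chassis in the frame of jig between -0.07 and -0.062 m and z of chassis in the frame of jig between 0.047 and 0.0495 m and angle between chassis's own z axis and vertical below 0.03 rad and linear speed of chassis below 0.02 m/s); the robot touches nothing.
It fails at once if the red key is pressed (over 1.5 mm) (value of joint key_red above 0.0015 m).
It fails at once if the green or blue key is pressed (over 2.5 mm) while the clamp is not locked (value of joint any of key_green, key_blue above 0.0025 m and value of joint clamp_handle below 0.82 rad).
It fails at once if both keys are down at once (value of joint each of key_green, key_blue above 0.0015 m).
It fails at once if a loose thing near the jig is shifted more than 25 mm (distance of any of suction_cup, bit_driver, flux_tin, screw_dish, yellow_scraper from where it was at the start of the episode above 0.025 m).
It also fails if it takes over 45 s, if anything falls off the work surface, if the arm or the gripper's body presses on something with over 40 N, if the wrist force passes 120 N, or if a joint passes its speed limit or range.

## Robot

A 7-joint arm with a two-finger parallel gripper is mounted at the origin on a cart in front of the work surface, level with it; the furniture and walls round the work are solid. World frame = base frame: x ahead of the robot, y to its left, z up, the work surface at z = 0. Lengths are in m, angles in rad, forces in N, time in s.
With the tool pointing down it reaches from about 0.35 to 0.9 m from the base axis. Payload 7.2 kg.
Tool frame: the origin (TCP) lies on the centre line of the jaws, within the pads' length; the fingertips stand 22 mm ahead of it and the grasp point (between the pads) lies 3 mm ahead of it; z points along the fingers, y is the line along which they close (so a half turn about z gives the same grasp; the last joint's range is limited). The gripper opens to 88 mm and grips with 3 to 60 N. Pads are 20 mm wide; open, the fingers measure 115 mm over their backs; the gripper's body (75 mm by 178 mm) begins 61 mm behind the grasp point.
Start: joints at [1.273, 0.411, -0.013, 1.596, 0.006, 1.134, -0.082], TCP at [0.142, -0.609, 0.245] pointing down, gripper open.
Joint ranges: [-2.95, 2.95], [-0.29, 1.99], [-1.47, 1.44], [0.14, 2.54], [-1.03, 4.17], [0.13, 1.85], [-2.86, 2.86]. Speed limits (rad/s): [2.39, 2.39, 3.01, 3.01, 3.14, 3.14, 3.14].

## Interface

Orientations are given as a unit quaternion [x, y, z, w].
In Python, from plant import bot gives the robot as it stands.
- The arm moves only by the tool carry_out, never from a script. Its argument "plan" is one flat list of numbers, 7 for each row, row after row: the turn, a rotation vector about the tool's x, y, z in degrees, then the shift along the tool's x, y, z in cm, then the closure, from -1 (fully open) to 1 (shut). In form: [ax, ay, az, tx, ty, tz, fingers, ax, ay, az, tx, ty, tz, fingers, ...]. A call has exactly 10 rows; each row is the pose to reach, as a shift and turn from the pose commanded when the call began, along the tool's axes at that moment; what a row does not reach only later rows make up. A row lasts 1/10 s, in which the tool goes at most 50 mm and 8.59 degrees, less where a joint would pass 70% of its speed; a pose out of reach is approached as far as the arm can. A call with a gripper value outside its range is refused whole. The fingers move at their own pace and stop on an object; "grip_force" is the grip in N (left out, the last holds). Time passes only in rows, so rows that repeat a pose let the fingers close, or fill a call up. It gives the time, the measured TCP pose, the force, the opening and the grip force at its end, in the units of the state.
- bot.read_state(): the state, without advancing time (a new reading comes with each control period).
- bot.camera(name): name is "side" or "top" or "wrist"; returns the picture (384x512x3 uint8, red, green, blue); there is no depth.
- bot.camera_model(name): a dict with "fx", "fy", "cx", "cy" (pixels), "rvec" (rotation vector, rad) and "tvec" (3), from world to camera coordinates, as OpenCV has them. Camera axes: x right, y down, z forward; pixel columns grow to the right and rows downward; lengths in m; the calibration is good to about 2 mm. A picture is of the moment at which its call begins: read the wrist's pose just before it. camera_model takes no time and is no camera call; for the wrist camera it gives the pose at the moment of the call.
- bot.sign_off(): hands the job in; it is judged then, once.
Trained networks look in the newest picture that a camera, given by its name, has taken for a name from the list of things; names that differ only in an ending like _2 or _b are one class to them, and where a whole thing is asked for, a point or a joint stands for the part that bears it (a point fixed in the world has none). Each returns a list of dicts, best first, with "p" (0 to 1); they miss things now and then, are a little off and sometimes report something else, mostly with a low value. They report only what shows in the picture. A call takes as long as a camera call.
- bot.search_frame(camera, label): "bbox" ([left, top, right, bottom] in pixels, round what is visible of it).
- bot.landmark_of(camera, label): "at" ([column, row] in pixels: a listed point, or the origin of a listed thing).
The state is a dict: "time_s": time; "joints": joint angles; "joint_velocities": joint speeds; "joint_efforts": joint torques, N m; "ee_pos": TCP position; "orientation": TCP orientation; "force": force on the tool from outside, world axes, zero at the start; "moment": the same for the moment, N m; "opening": opening from 0.0 (shut) to 1.0 (fully open); "grasp_force": force on a finger pad.
Only numpy, scipy, OpenCV 4.12 (cv2) and the standard library are available. Lean on these libraries where they do the work, as an engineer would, in place of code of your own. Each camera call takes 0.05 s, during which the arm holds its last target. There are 200 camera calls.

## Working session

There is one attempt and no reset: what is moved stays moved. The work goes in short steps, Python scripts to look and compute and a tool call to move; the robot and the scene stay as the last step left them, time stands still between calls to the robot, and variables do not carry over. Pictures are saved under pics/ and viewed, at most 10 in all, crops included, and the job is handed in when it is done.

Besides the shell and the picture viewer there is one more tool, called after "Call:" by a JSON object that holds its "api" and its "payload", one argument or row to a line. carry_out: Moves the arm, as the interface text tells. Its arguments: {"type":"object","properties":{"plan":{"type":"array"},"grip_force":{"type":"number"}},"required":["plan"]}

```bash
ls; mkdir -p pics; cat > h.py <<'E'
import numpy as np, cv2
from scipy.spatial.transform import Rotation as R
from plant import bot
def P(m):
    K=np.array([[m['fx'],0,m['cx']],[0,m['fy'],m['cy']],[0,0,1]])
    Rm=cv2.Rodrigues(np.array(m['rvec'],float))[0]; return K,Rm,np.array(m['tvec'],float)
def ray_z(m,uv,z):
    K,Rm,t=P(m); d=Rm.T@np.linalg.solve(K,[*uv,1]); c=-Rm.T@t
    return c+d*(z-c[2])/d[2]
def proj(m,X):
    K,Rm,t=P(m); x=K@(Rm@np.array(X,float)+t); return x[:2]/x[2]
def save(im,f): cv2.imwrite('pics/'+f,im[:,:,::-1])
E
python3 - <<'E'
from h import *
s=bot.read_state(); print(s['ee_pos'],s['orientation'],s['time_s'])
H={'jig':0,'key_green_top':.057,'key_blue_top':.057,'key_red_top':.057,'handle_grip':.18,'chassis':.048,'clamp_hinge':.088,'feet_mid':.089,'lever_tab':None}
ims=[]
for c in('top','side'):
    im=bot.camera(c); ims.append(im); m=bot.camera_model(c)
    for l,z in H.items():
        for d in bot.landmark_of(c,l)[:2]:
            print(c,l,np.round(d['at'],1),round(d['p'],2), None if z is None else np.round(ray_z(m,d['at'],z),3))
save(cv2.resize(ims[0],(800,600)),'top.png');save(cv2.resize(ims[1],(800,600)),'side.png')
E
```

```text
pics
[ 0.14221376 -0.60814117  0.24381718] [ 9.93407470e-01  1.14634115e-01 -1.41182737e-04 -7.73544223e-04] 0.0
top jig [227.6 208.9] 0.82 [0.513 0.078 0.   ]
top jig [180.1 198.4] 0.32 [0.548 0.218 0.   ]
top key_green_top [278.7 229.9] 0.4 [ 0.442 -0.069  0.057]
top key_blue_top [280.  206.2] 0.62 [ 0.509 -0.075  0.057]
top key_blue_top [275.8 191.4] 0.47 [ 0.552 -0.064  0.057]
top key_red_top [274.7 193.7] 0.51 [ 0.546 -0.061  0.057]
top handle_grip [180.9 200.3] 0.66 [0.514 0.189 0.18 ]
top handle_grip [353.6 233. ] 0.65 [ 0.417 -0.256  0.18 ]
top chassis [229.9 206.1] 0.58 [0.515 0.068 0.048]
top chassis [251.4 205.4] 0.55 [0.515 0.007 0.048]
top clamp_hinge [351.1 231.8] 0.48 [ 0.428 -0.267  0.088]
top feet_mid [248.9 205.3] 0.89 [0.51  0.013 0.089]
top lever_tab [216.7 203.3] 0.61 None
side jig [252.2 199. ] 0.61 [0.514 0.078 0.   ]
side key_green_top [235.  227.3] 0.58 [ 0.453 -0.053  0.057]
side key_blue_top [249.  225.8] 0.48 [ 0.497 -0.051  0.057]
side key_red_top [266.4 226.5] 0.54 [ 0.551 -0.057  0.057]
side handle_grip [252.8 144.6] 0.61 [0.525 0.172 0.18 ]
side chassis [248.6 209.8] 0.95 [0.499 0.011 0.048]
side clamp_hinge [253.1 175.5] 0.74 [0.521 0.115 0.088]
side clamp_hinge [234.2 306.1] 0.44 [ 0.442 -0.313  0.088]
side feet_mid [251.  202.5] 0.46 [0.508 0.014 0.089]
side lever_tab [251.5 175.1] 0.58 None
```

View pics/top.png

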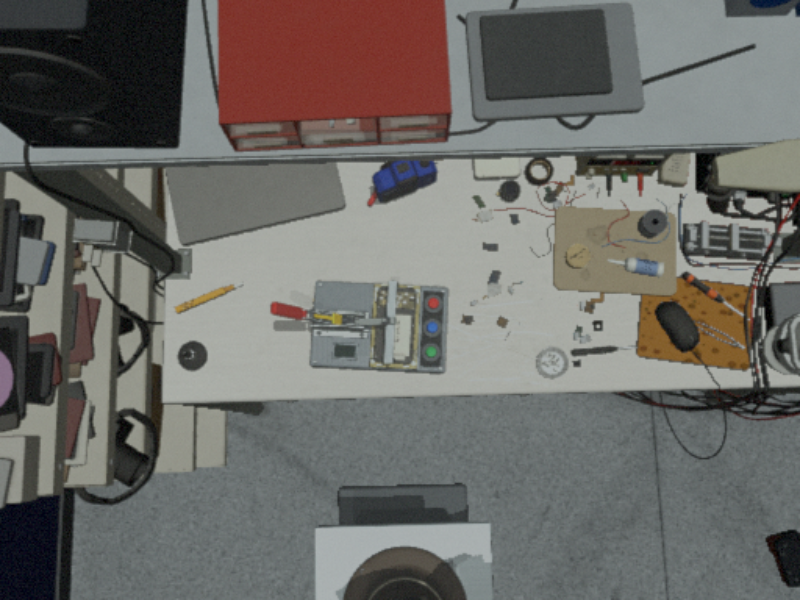

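View pics/side.png

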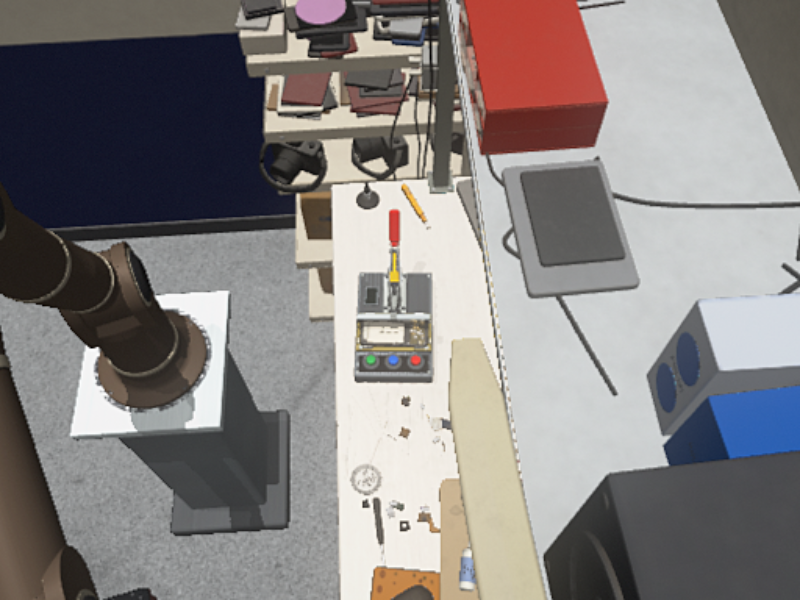

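The top view (800x600) shows the jig at about (310–447, 280–372), with the handle pointing left. The keys at x≈432 run red (302), blue (327), green (352), so green is nearest the robot. The side view agrees: green (370,360), blue (393,360), red (415,360). Next I fit the jig pose.

```bash
cat >> h.py <<'E'
from scipy.optimize import least_squares
a=.92
PTS={'jig':(0,0,0),'key_green_top':(-.045,-.134,.057),'key_blue_top':(0,-.134,.057),'key_red_top':(.045,-.134,.057),
'handle_grip':(0,.119,.180),'chassis':(0,-.066,.048),'clamp_hinge':(0,.058,.088),'feet_mid':(0,-.065,.089)}
def j2w(p,X):
    c,s=np.cos(p[2]),np.sin(p[2]); return np.array([p[0]+c*X[0]-s*X[1],p[1]+s*X[0]+c*X[1],X[2]])
def fit(obs,p0=(.513,.078,0.)):
    f=lambda p:np.concatenate([proj(m,j2w(p,X))-uv for m,X,uv in obs])
    r=least_squares(f,p0,loss='soft_l1',f_scale=1.5,x_scale=[.01,.01,.05]); return r.x,f(r.x).reshape(-1,2)
def gather(cams,names=PTS,pmin=.3,p0=(.513,.078,0),lim=15):
    o=[];n=[]
    for c in cams:
        bot.camera(c); m=bot.camera_model(c)
        for l in names:
            for d in bot.landmark_of(c,l)[:3]:
                if d['p']>pmin and np.linalg.norm(proj(m,j2w(p0,PTS[l]))-d['at'])<lim: o.append((m,np.array(PTS[l]),np.array(d['at'])));n.append((c,l)); break
    return o,n
def tocmd(dw,yaw=0):
    s=bot.read_state(); Rt=R.from_quat(s['orientation']); return Rt.inv().apply(dw)*100
E
python3 - <<'E'
from h import *
o,n=gather(['top','side']); p,r=fit(o); print(p)
for a,b in zip(n,r): print(a,np.round(b,1))
s=bot.read_state();Rt=R.from_quat(s['orientation']); print(s['time_s'],Rt.as_matrix().round(3))
g=j2w(p,(0,.0,.40)); print('d tool cm',tocmd(g-s['ee_pos']))
K,Rm,t=P(bot.camera_model('wrist')); c=-Rm.T@t; print('wristcam in tool',Rt.inv().apply(c-s['ee_pos']),K[0,0],Rt.inv().apply(Rm[2]))
E
```

```text
[ 0.51105124  0.07215628 -0.06466448]
('top', 'jig') [0.9 2.6]
('top', 'key_green_top') [-2.2 -3.5]
('top', 'key_blue_top') [-1.4  1.4]
('top', 'key_red_top') [ 0.8 -1.9]
('top', 'handle_grip') [-1.5 -1.1]
('top', 'chassis') [1.9 3.1]
('top', 'clamp_hinge') [-0.4 -0. ]
('top', 'feet_mid') [ 0.3 -0.5]
('side', 'jig') [-1.3  1.9]
('side', 'key_green_top') [-0.4 -0.6]
('side', 'key_blue_top') [2.4 3. ]
('side', 'key_red_top') [-3.7  0.3]
('side', 'handle_grip') [ 0.4 -2.3]
('side', 'chassis') [ 0.6 -1.4]
('side', 'clamp_hinge') [-3.2  0.3]
('side', 'feet_mid') [3.5 1.1]
1.9 [[ 0.974  0.228  0.   ]
 [ 0.228 -0.974 -0.   ]
 [ 0.     0.    -1.   ]]
d tool cm [ 51.40761101 -57.88444832 -15.53574028]
wristcam in tool [ 8.38634644e-02 -7.00074666e-05 -1.41049690e-01] 271.3851849307412 [-3.05039623e-01 -2.01219001e-04  9.52339639e-01]
```

Call:
{"api": "carry_out", "payload": {
  "plan": [0, 0, 0, 0, 0, -5, 1, 0, 0, -7, 4, -4, -8.6, 1, 0, 0, -15, 8, -8, -8.6, 1, 0, 0, -23, 11, -12, -8.6, 1, 0, 0, -31, 14, -16, -8.6, 1, 0, 0, -39, 17, -20, -8.6, 1, 0, 0, -47, 20, -24, -8.6, 1, 0, 0, -55, 23, -28, -8.6, 1, 0, 0, -63, 26, -31, -8.6, 1, 0, 0, -70, 29, -34, -8.6, 1]
}}

```text
time_s: 2.9
ee_pos: [0.3445, -0.2147, 0.3311]
orientation: [0.746, 0.666, -0.0, 0.001]
force: [1.3, -0.9, -0.1]
opening: 0.127
grasp_force: 0.0
```

```bash
cat >> h.py <<'E'
J=(.5111,.0722,-.0647)
def go(X,z,p=J):
    """tool-frame turn(deg) and shift(cm) to put TCP at jig point X(x,y), world z, tool x = jig +y"""
    s=bot.read_state(); Rt=R.from_quat(s['orientation']); c,n=np.cos(p[2]),np.sin(p[2])
    G=R.from_matrix(np.array([[-n,c,0],[c,n,0],[0,0,-1]]).T)
    g=j2w(p,(X[0],X[1],z))
    print('t',s['time_s'],'turn',(Rt.inv()*G).as_rotvec(degrees=True).round(2),'shift',(Rt.inv().apply(g-s['ee_pos'])*100).round(2),'F',np.round(s['force'],1))
E
python3 -c "
from h import *
s=bot.read_state();print(s['ee_pos'],s['joints']);go((0,.04),.33)"
```

```text
[ 0.34452562 -0.21467176  0.3311019 ] [ 0.90898184 -0.0228162  -0.45509555  1.92791087 -0.00966567  1.23296417
  0.34300501]
t 2.9 turn [ 0.05  0.07 -2.83] shift [34.39 13.08  0.08] F [ 1.3 -0.9 -0.1]
```

Call:
{"api": "carry_out", "payload": {
  "plan": [0, 0, -2, 4, 1.5, 0, 1, 0, 0, -2.8, 8, 3, 0, 1, 0, 0, -2.8, 12, 4.5, 0, 1, 0, 0, -2.8, 16, 6, 0, 1, 0, 0, -2.8, 20, 7.5, 0, 1, 0, 0, -2.8, 24, 9, 0, 1, 0, 0, -2.8, 28, 10.5, 0, 1, 0, 0, -2.8, 32, 12, 0, 1, 0, 0, -2.8, 34, 12.8, 0, 1, 0, 0, -2.8, 34, 12.8, 0, 1]
}}

```text
time_s: 3.9
ee_pos: [0.5122, 0.1092, 0.3304]
orientation: [0.73, 0.684, 0.001, -0.001]
force: [-0.3, 0.5, -0.8]
opening: 0.004
grasp_force: 0.0
```

```bash
python3 - <<'E'
from h import *
s=bot.read_state();print(s['ee_pos'],s['joints'])
o,n=gather(['wrist'],p0=J,lim=40); im=bot.camera('wrist'); p,r=fit(o,J); print(p)
for a,b in zip(n,r): print(a,np.round(b,1))
m=bot.camera_model('wrist'); im=im.copy()
for X in PTS.values(): cv2.circle(im,tuple(int(v) for v in proj(m,j2w(p,X)).round()),2,(255,0,255),1)
B=[(-.08,-.162,.036),(.08,-.162,.036),(.08,.088,.036),(-.08,.088,.036)]
cv2.polylines(im,[np.array([proj(m,j2w(p,X)) for X in B]).round().astype(int)],True,(0,255,0),1)
save(cv2.resize(im,(800,600)),'w1.png')
print(bot.landmark_of('wrist','lever_tab')[:2])
E
```

```text
[0.51217615 0.10915228 0.33043384] [ 0.36182313  0.26501497 -0.80756295  1.67729076  0.19642279  1.28348936
 -0.54986404]
[ 0.51088446  0.06788326 -0.05439506]
('wrist', 'jig') [ 1.1 -0.3]
('wrist', 'key_green_top') [ 0.9 -1.6]
('wrist', 'key_red_top') [-0.5 -4.3]
('wrist', 'handle_grip') [0.  2.2]
('wrist', 'chassis') [-1.5 -0.2]
('wrist', 'clamp_hinge') [-0.2  0.7]
('wrist', 'feet_mid') [ 0.1 -0.3]
[{'at': [255.7, 164.8], 'p': 0.56}]
```

View pics/w1.png

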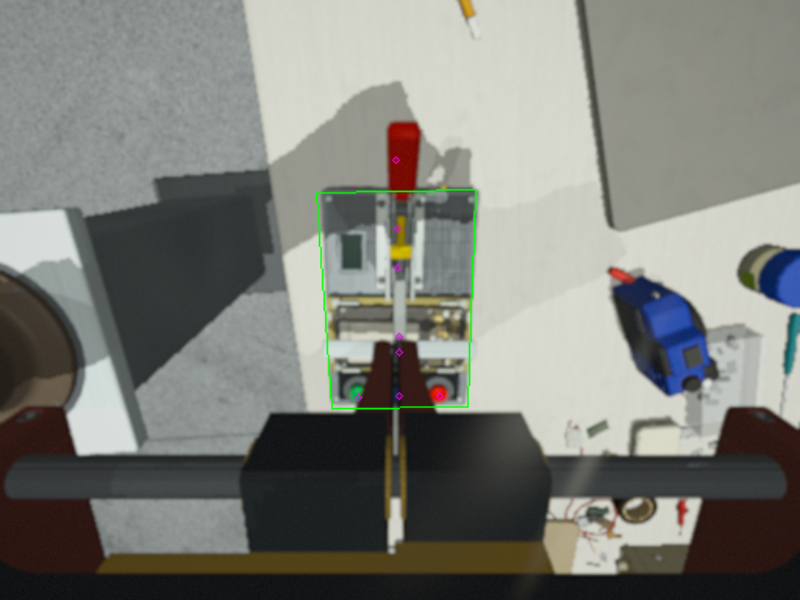

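The wrist view shows the jig outline (322–478, 190–408), red grip (404,160), yellow tab (401,252), green key (357,390) and red key (438,393), with blue hidden behind the fingers. The overlay sits slightly left of the grip, so I refine with colour blobs.

```bash
python3 - <<'E'
from h import *
im=bot.camera('wrist'); m=bot.camera_model('wrist'); hsv=cv2.cvtColor(im,cv2.COLOR_RGB2HSV).astype(int)
H,S,V=hsv[...,0],hsv[...,1],hsv[...,2]
def blobs(mask,roi):
    k=np.zeros(mask.shape,np.uint8); x0,y0,x1,y1=roi; k[y0:y1,x0:x1]=mask[y0:y1,x0:x1]
    n,l,st,c=cv2.connectedComponentsWithStats(k); return [(c[i].round(2),st[i]) for i in range(1,n) if st[i][4]>15]
red=((H<6)|(H>174))&(S>150)&(V>60); gr=(H>45)&(H<80)&(S>110)&(V>40); ye=(H>20)&(H<33)&(S>150)&(V>100)
for nm,mk,roi in [('grip',red,(235,70,285,135)),('red',red,(265,235,295,262)),('green',gr,(215,235,240,262)),('tab',ye,(235,120,280,180))]:
    print(nm,blobs(mk,roi))
def grip(d,x): return (x,.058+d*np.cos(a)-.007*np.sin(a),.088+d*np.sin(a)+.007*np.cos(a))
for p in [(.5109,.0679,-.0544),J,(.511,.070,-.08)]:
    print(p,[proj(m,j2w(p,X)).round(1) for X in [grip(.130,0),grip(.096,0),(.045,-.134,.057),(-.045,-.134,.057)]])
E
```

```text
grip [(array([257.59, 101.4 ]), array([248,  79,  21,  50, 847], dtype=int32))]
red [(array([279.64, 251.97]), array([274, 247,  12,  11, 102], dtype=int32))]
green [(array([227.87, 250.94]), array([224, 246,   9,  11,  77], dtype=int32))]
tab [(array([256.08, 154.87]), array([250, 139,  13,  27, 204], dtype=int32))]
(0.5109, 0.0679, -0.0544) [array([252.9,  89.1]), array([253.2, 110.3]), array([281.1, 253.1]), array([229.5, 253.8])]
(0.5111, 0.0722, -0.0647) [array([254.2,  84.3]), array([254.1, 106.1]), array([280.3, 251.2]), array([228.5, 251.4])]
(0.511, 0.07, -0.08) [array([256.3,  86.7]), array([255.8, 108.3]), array([279.1, 252.7]), array([227.4, 252.2])]
```

```bash
sed -i 's/^J=.*/J=(.5122,.072,-.083)/' h.py; python3 -c "
from h import *
go((0,.108),.222)"
```

```text
t 4.5 turn [0.02 0.01 0.68] shift [ 7.47  0.41 10.87] F [ 0.6 -0.2  0.1]
```

Call:
{"api": "carry_out", "payload": {
  "plan": [0, 0, 0.7, 2, 0.1, 0, 1, 0, 0, 0.7, 5, 0.2, 1, 1, 0, 0, 0.7, 7.5, 0.4, 4, 1, 0, 0, 0.7, 7.5, 0.4, 7, 1, 0, 0, 0.7, 7.5, 0.4, 9, 1, 0, 0, 0.7, 7.5, 0.4, 10, 1, 0, 0, 0.7, 7.5, 0.4, 10.5, 1, 0, 0, 0.7, 7.5, 0.4, 10.9, 1, 0, 0, 0.7, 7.5, 0.4, 10.9, 1, 0, 0, 0.7, 7.5, 0.4, 10.9, 1]
}}

```text
time_s: 5.5
ee_pos: [0.5214, 0.1804, 0.2224]
orientation: [0.736, 0.677, 0.001, 0.0]
force: [0.4, -0.3, 0.2]
opening: 0.001
grasp_force: 0.0
```

```bash
python3 - <<'E'
from h import *
s=bot.read_state();print(s['ee_pos'],s['joints'])
im=bot.camera('wrist'); save(cv2.resize(im,(800,600)),'w2.png'); go((0,.110),.200); go((0,.160),.117)
E
```

```text
[0.52143699 0.18039905 0.22244919] [ 0.18153116  0.41665949 -0.78595646  1.76544974  0.32853939  1.09451884
 -0.79742973]
t 5.55 turn [ 0.07 -0.02  0.01] shift [ 0.12 -0.02  2.25] F [-0.3 -0.5  0.4]
t 5.55 turn [ 0.07 -0.02  0.01] shift [ 5.11 -0.03 10.55] F [-0.3 -0.5  0.4]
```

View pics/w2.png

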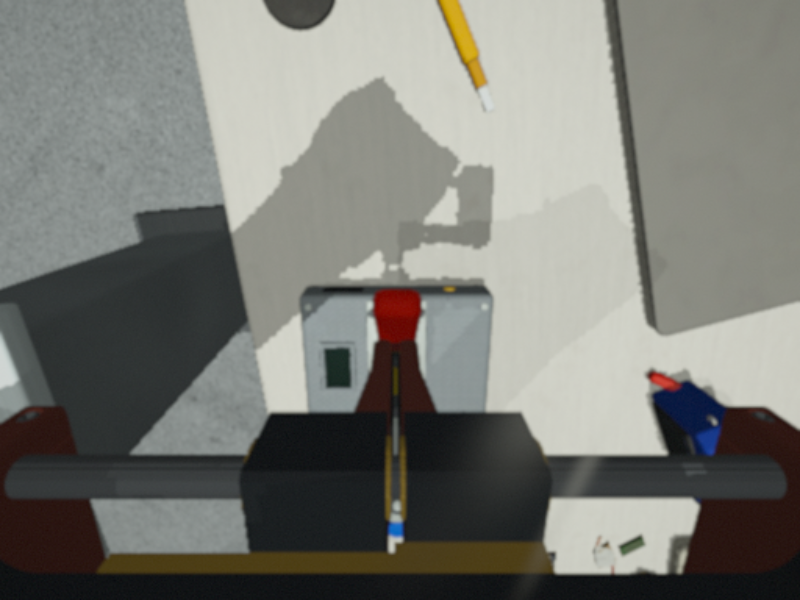

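The fingertips (397,345) line up with the red grip (398,315). Next is the push along the arc.

Call:
{"api": "carry_out", "payload": {
  "plan": [0, 0, 0, 0.1, 0, 1.5, 1, 0, 0, 0, 0.6, 0, 2.2, 1, 0, 0, 0, 1.2, 0, 2.8, 1, 0, 0, 0, 2.4, 0, 4.0, 1, 0, 0, 0, 3.4, 0, 5.4, 1, 0, 0, 0, 4.2, 0, 6.8, 1, 0, 0, 0, 4.7, 0, 8.4, 1, 0, 0, 0, 5.0, 0, 9.5, 1, 0, 0, 0, 5.1, 0, 10.5, 1, 0, 0, 0, 5.1, 0, 10.7, 1]
}}

```text
time_s: 6.55
ee_pos: [0.525, 0.2317, 0.1166]
orientation: [0.736, 0.677, -0.0, 0.001]
force: [-9.8, -6.1, 37.3]
opening: 0.007
grasp_force: 18.2
```

```bash
python3 - <<'E'
from h import *
s=bot.read_state();print(s['ee_pos'],s['force'])
go((0,.160),.116)
E
```

```text
[0.52504773 0.23171633 0.11659736] [-9.83512272 -6.10934121 37.33854807]
t 6.55 turn [0.04 0.07 0.03] shift [-0.02  0.04  0.06] F [-9.8 -6.1 37.3]
```

Call:
{"api": "carry_out", "payload": {
  "plan": [0, 0, 0, 0, 0, -2, 1, 0, 0, 0, 0, 0, -6, 1, 0, 0, 0, -1, 0, -10, 1, 0, 0, 0, -5, 0, -11, 1, 0, 0, 0, -9, 0, -11, 1, 0, 0, 0, -13, 0, -11, 1, 0, 0, 0, -17, 0, -11, 1, 0, 0, 0, -20, 0, -11, 1, 0, 0, 0, -20, 0, -11, 1, 0, 0, 0, -20, 0, -11, 1]
}}

```text
time_s: 7.55
ee_pos: [0.5088, 0.0313, 0.2245]
orientation: [0.736, 0.677, 0.0, 0.0]
force: [-0.1, 0.5, -0.1]
opening: 0.008
grasp_force: 0.0
```

```bash
python3 - <<'E'
from h import *
s=bot.read_state();print(s['ee_pos'],s['force'])
im=bot.camera('wrist').copy(); m=bot.camera_model('wrist')
for l in ('key_green_top','key_blue_top','key_red_top','lever_tab','handle_grip'):
    print(l,[(d['at'],round(d['p'],2)) for d in bot.landmark_of('wrist',l)[:2]])
for X in [(-.045,-.134,.057),(0,-.134,.057),(.045,-.134,.057),(0,.052,.112),(0,.168,.095),(-.08,.088,.036),(.08,.088,.036)]:
    q=proj(m,j2w(J,X)); print(X,q.round(1)); cv2.circle(im,tuple(int(v) for v in q.round()),2,(255,0,255),1)
save(cv2.resize(im,(800,600)),'w3.png'); go((-.045,-.134),.100)
E
```

```text
[0.508798   0.03131085 0.22453587] [-0.12533425  0.46664838 -0.12380157]
key_green_top [([219.0, 246.7], 0.51)]
key_blue_top [([252.8, 195.8], 0.31)]
key_red_top [([292.6, 248.8], 0.48)]
lever_tab [([252.7, 94.7], 0.86)]
handle_grip [([253.5, 194.8], 0.31)]
(-0.045, -0.134, 0.057) [218.  245.6]
(0, -0.134, 0.057) [253.1 245.6]
(0.045, -0.134, 0.057) [288.1 245.6]
(0, 0.052, 0.112) [253.4  90.7]
(0, 0.168, 0.095) [253.7 -60. ]
(-0.08, 0.088, 0.036) [181.2  58.4]
(0.08, 0.088, 0.036) [325.5  58.5]
t 7.85 turn [-0.   -0.02  0.14] shift [-9.48 -4.5  12.46] F [ 0.  -0.5 -0.1]
```

View pics/w3.png

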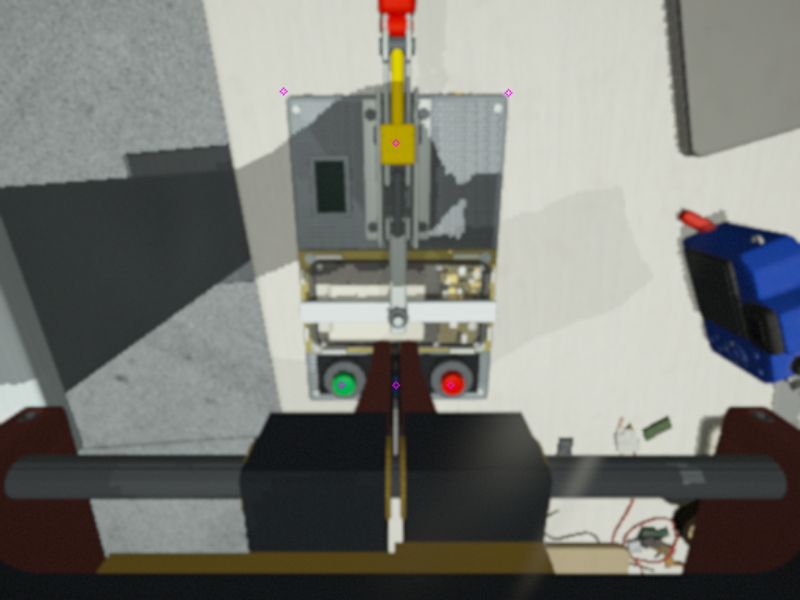

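The clamp is locked: the handle lies level, the arm is down on the chassis, and the tab is at (397,146). Green (343,384) and red (452,384) match the predictions. Now pressing green.

Call:
{"api": "carry_out", "payload": {
  "plan": [0, 0, 0, -4.5, -2.2, 0, 1, 0, 0, 0, -9, -4.4, 0, 1, 0, 0, 0, -9.5, -4.5, 4, 1, 0, 0, 0, -9.5, -4.5, 8, 1, 0, 0, 0, -9.5, -4.5, 12, 1, 0, 0, 0, -9.5, -4.5, 14, 1, 0, 0, 0, -9.5, -4.5, 14.7, 1, 0, 0, 0, -9.5, -4.5, 15.1, 1, 0, 0, 0, -9.5, -4.5, 15.15, 1, 0, 0, 0, -9.5, -4.5, 15.15, 1]
}}

```text
time_s: 8.85
ee_pos: [0.4549, -0.0584, 0.0743]
orientation: [0.735, 0.678, -0.001, -0.0]
force: [-8.2, 1.6, 9.4]
opening: 0.005
grasp_force: 5.0
```

```bash
python3 - <<'E'
from h import *
s=bot.read_state();print(s['ee_pos'],s['force']); go((-.045,-.134),.0735)
E
```

```text
[ 0.45492886 -0.05844386  0.07428683] [-8.24519311  1.61085247  9.37045301]
t 8.85 turn [-0.12  0.07  0.07] shift [0.07 0.13 0.08] F [-8.2  1.6  9.4]
```

Call:
{"api": "carry_out", "payload": {
  "plan": [0, 0, 0, 0, 0, -1, 1, 0, 0, 0, 0, 0, -3, 1, 0, 0, 0, 0, 2, -3, 1, 0, 0, 0, 0, 4.5, -3, 1, 0, 0, 0, 0, 4.5, -3, 1, 0, 0, 0, 0, 4.5, -1.5, 1, 0, 0, 0, 0, 4.5, -0.5, 1, 0, 0, 0, 0, 4.5, 0, 1, 0, 0, 0, 0, 4.5, 0, 1, 0, 0, 0, 0, 4.5, 0, 1]
}}

```text
time_s: 9.85
ee_pos: [0.5003, -0.0628, 0.0741]
orientation: [0.736, 0.677, -0.001, 0.0]
force: [-5.2, -0.1, 21.1]
opening: 0.003
grasp_force: 10.1
```

```bash
python3 - <<'E'
from h import *
s=bot.read_state();print(s['ee_pos'],s['force']); go((0,-.134),.0735)
E
```

```text
[ 0.50027282 -0.06279357  0.07408151] [-5.23242085 -0.12654808 21.07418481]
t 9.85 turn [-0.02  0.09  0.05] shift [0.13 0.07 0.06] F [-5.2 -0.1 21.1]
```

Blue has bottomed too. Now going above the tab.

Call:
{"api": "carry_out", "payload": {
  "plan": [0, 0, 0, 0, 0, -3, 1, 0, 0, 0, 0, 0, -8, 1, 0, 0, 0, 0, 0, -12, 1, 0, 0, 0, 4.5, 0, -12, 1, 0, 0, 0, 9, 0, -12, 1, 0, 0, 0, 13.5, 0, -12, 1, 0, 0, 0, 18, 0, -12, 1, 0, 0, 0, 18.5, 0.1, -9, 1, 0, 0, 0, 18.5, 0.1, -7.5, 1, 0, 0, 0, 18.5, 0.1, -7.5, 1]
}}

```text
time_s: 10.85
ee_pos: [0.515, 0.1199, 0.1454]
orientation: [0.736, 0.677, -0.003, -0.001]
force: [0.4, -0.6, -0.9]
opening: 0.006
grasp_force: 0.0
```

```bash
python3 - <<'E'
from h import *
s=bot.read_state();print(s['ee_pos'],s['force'])
im=bot.camera('wrist'); side=bot.camera('side')
print(proj(bot.camera_model('side'),j2w(J,(0,.05,.115))))
sc=cv2.resize(side[90:240,180:330],(500,500),interpolation=cv2.INTER_CUBIC)
w=cv2.resize(im,(300,225)); o=np.zeros((500,800,3),np.uint8); o[:,:500]=sc; o[:225,500:]=w
save(o,'c4.png'); go((0,.05),.125)
E
```

```text
[0.51504932 0.1199437  0.14536254] [ 0.4105009  -0.55357328 -0.91656486]
[251.4835707 169.3509691]
t 10.95 turn [-0.08  0.05 -0.06] shift [ 0.17 -0.06  2.28] F [-0.1  0.5  0.7]
```

View pics/c4.png

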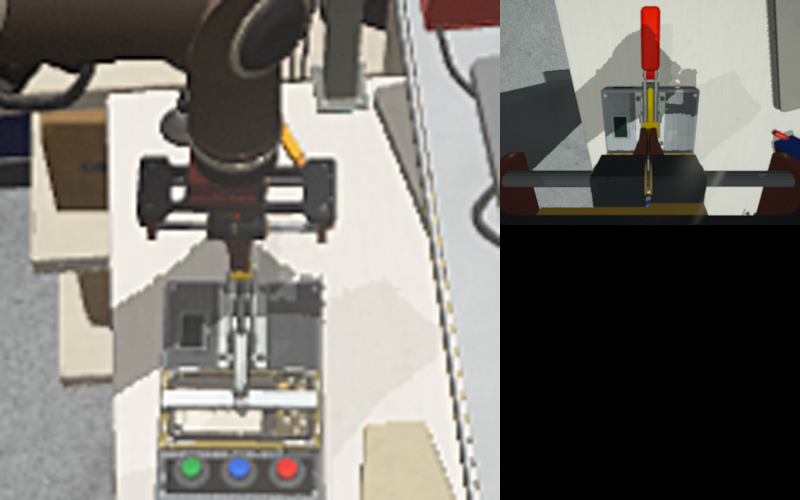

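The tip is over the tab, both keys are up and the clamp is still locked. Next I press the tab.

Call:
{"api": "carry_out", "payload": {
  "plan": [0, 0, 0, 0, 0, 0.8, 1, 0, 0, 0, 0, 0, 1.2, 1, 0, 0, 0, 0, 0, 1.4, 1, 0, 0, 0, 0, 0, 1.5, 1, 0, 0, 0, 0, 0, 1.6, 1, 0, 0, 0, 0, 0, 1.7, 1, 0, 0, 0, 0, 0, 1.8, 1, 0, 0, 0, 0, 0, 1.9, 1, 0, 0, 0, 0, 0, 2.0, 1, 0, 0, 0, 0, 0, 2.0, 1]
}}

```text
time_s: 11.95
ee_pos: [0.5171, 0.1217, 0.1281]
orientation: [0.736, 0.677, 0.0, -0.0]
force: [0.0, -0.2, 0.9]
opening: 0.009
grasp_force: 0.2
```

```bash
python3 - <<'E'
from h import *
s=bot.read_state();print(s['ee_pos'],s['force'])
im=bot.camera('wrist'); save(cv2.resize(im,(600,450)),'w5.png')
E
```

```text
[0.51706953 0.12166435 0.12807642] [ 0.01399744 -0.20931706  0.89549163]
```

View pics/w5.png

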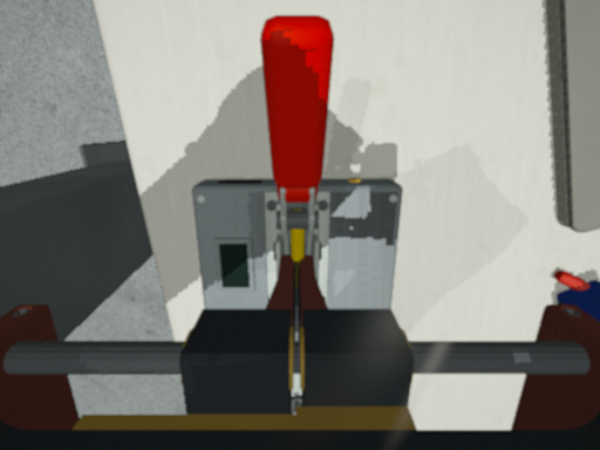

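The clamp has tripped: the handle has risen (tip at (297,30)) and rests lightly on the finger. I retract up and toward −y, clear of the jig.

Call:
{"api": "carry_out", "payload": {
  "plan": [0, 0, 0, -0.3, 0, -1, 1, 0, 0, 0, -1, 0, -3, 1, 0, 0, 0, -2, 0, -6, 1, 0, 0, 0, -3, 0, -10, 1, 0, 0, 0, -4, 0, -14, 1, 0, 0, 0, -5, 0, -18, 1, 0, 0, 0, -5, 0, -20, 1, 0, 0, 0, -5, 0, -20, 1, 0, 0, 0, -5, 0, -20, 1, 0, 0, 0, -5, 0, -20, 1]
}}

```text
time_s: 13.0
ee_pos: [0.5123, 0.0716, 0.3271]
orientation: [0.736, 0.677, -0.001, -0.001]
force: [-0.5, -0.2, -0.6]
opening: 0.007
grasp_force: 0.0
```

```bash
python3 - <<'E'
from h import *
s=bot.read_state();print(s['ee_pos'],s['force'])
im=bot.camera('wrist'); side=bot.camera('side'); m=bot.camera_model('wrist')
print('pred grip open',proj(m,j2w(J,PTS['handle_grip'])),[ (d['at'],d['p']) for d in bot.landmark_of('wrist','handle_grip')[:1]])
o=np.zeros((500,800,3),np.uint8); o[:300,:400]=cv2.resize(im,(400,300)); o[:400,400:]=cv2.resize(side[110:250,185:325],(400,400),interpolation=cv2.INTER_CUBIC)
save(o,'c6.png')
E
```

```text
[0.51234488 0.07161899 0.32705782] [-0.52232676 -0.16798786 -0.5900737 ]
pred grip open [253.46093119  61.49545741] [([250.9, 63.1], 0.75)]
```

View pics/c6.png

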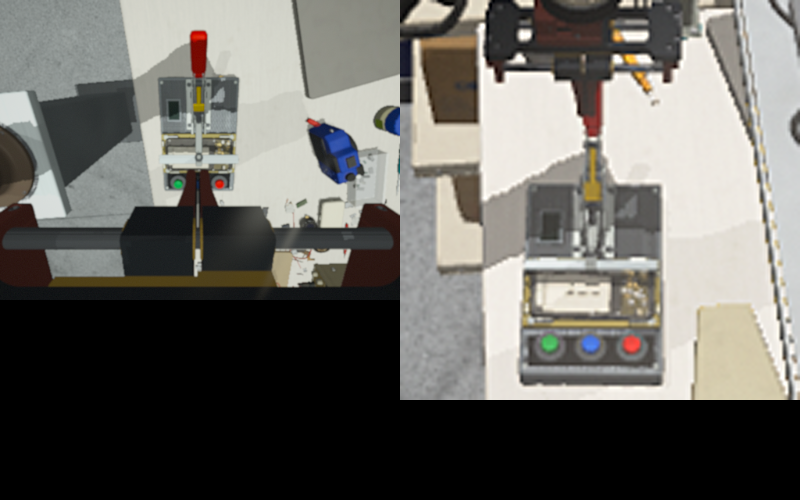

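The clamp is fully open: the grip is at (251,63), against (253,61) predicted for open. The keys are up, the chassis is in its place, and the hand is clear. Handing in.

```bash
python3 -c "
from plant import bot
print(bot.sign_off())"
```

```text
the job is handed in; nothing more can be done
None
```

I locked the clamp, pressed green and then blue fully down, and tripped the release lever. The last pictures show the clamp fully open, the keys up and the chassis in its place. I handed the job in at about 13 s of the 45 s; the hand-in gave no verdict.

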